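Lay a con rod and a piston on the engine shadow board

TASK

Put the connecting rod and the piston away on the sloping shadow board, each lying flat against the board on its own painted silhouette: the rod with its big end uppermost and its shank between the two pegs, the piston crown down (as it stands now) above the other two pegs. Let go of both, and leave the other parts on the bench where they are.

Things in the scene. Friction and masses are not known exactly. Their poses are not given: they have to be found in the camera images.
- rod_center (a point): Centre, half-way up, of the loose bare-steel connecting rod that lies flat on the bench: 156 mm long, 20 mm thick, 0.3 kg. Its y axis points along the rod from the small end (28 mm wide) to the big end (54 mm wide, about 70 mm over the bolts), z is normal to its flat faces. The shank between the ends is 24 mm wide across x and 14 mm thick, from y = -50 to +24 mm; grasp it there. Lies to the right of the vice.
- rod_big_end (a point): Centre of the connecting rod's big end, half-way up: 51 mm from rod_center along its +y.
- piston_center (a point): Centre, half-way up, of the loose aluminium piston that stands upside down on its crown: round, 67 mm across, 58 mm tall, 0.26 kg, a hollow cup with its open end (+z) up. Either skirt side or the wall can be grasped; it is round, so its yaw does not matter. Lies to the right of the vice, before or behind the rod.
- board (a joint): Slope of the plywood shadow board, rad: 0 level; its far edge is raised about a hinge along its near lower edge. 0.42 to 0.66 at the start, held by stiff friction clamps (does not give under touch). 250 mm wide, 230 mm up the slope, bolted to the bench left of the vice, facing roughly the robot. A 10 mm lip runs along its lower edge, a thin slotted steel quadrant stands at each side.
- rod_spot (a point): Where rod_center belongs: 10 mm off the board's face over the rod-shaped silhouette (left half of the board). This frame tilts with the board: x points up the slope, y to the left along the board, z out of the face. The rod lies along x, big end towards +x. Two steel pegs, 8 mm thick and 14 mm tall, stand at x = +27.5 mm, y = +21 and -21 mm (34 mm clear between them) and carry the big end's shoulders; the rod may slide a few mm down on to them.
- piston_spot (a point): Where piston_center belongs: 29 mm off the board's face over the ring-shaped silhouette (right half of the board), 122 mm from the rod's spot; same axes as rod_spot. The piston's crown lies flat on the face, its z along this z. Two pegs of the same size stand at x = -30 mm, y = +24.5 and -24.5 mm and stop the piston from sliding down.
- sprocket: A loose bystander: chain sprocket, 69 mm across, 19 mm tall, flat on the bench behind the work, origin at the centre of its underside.
- ball_bearing: A loose bystander: ball bearing, 52 mm across, 15 mm tall, flat on the bench behind the vice, origin at the centre of its underside. The vice, between the board and the parts, is fixed and 170 mm tall; a wall shelf hangs 0.62 m above the bench's far right corner.

How it is judged:
By the outcome, as a careful person would: the job done as asked, in the order asked, and still so for the second after the job is handed in, with the robot touching nothing.
It also fails if it takes over 62 s, if anything falls off the work surface, if the arm or the gripper's body presses on something with over 40 N, if the wrist force passes 120 N, or if a joint passes its speed limit or range.

ROBOT

A 7-joint arm with a two-finger parallel gripper is mounted at the origin on a cart in front of the work surface, level with it; the furniture and walls round the work are solid. World frame = base frame: x ahead of the robot, y to its left, z up, the work surface at z = 0. Lengths are in m, angles in rad, forces in N, time in s.
With the tool pointing down it reaches from about 0.425 to 0.875 m from the base axis. Payload 4.7 kg.
Tool frame: the origin (TCP) lies at the very end of the fingers, on their centre line; the grasp point (between the pads) lies 19 mm behind it; z points along the fingers, y is the line along which they close (so a half turn about z gives the same grasp; the last joint's range is limited). The gripper opens to 87 mm and grips with 3 to 60 N. Pads are 19 mm wide; open, the fingers measure 117 mm over their backs; the gripper's body (75 mm by 190 mm) begins 51 mm behind the grasp point.
Start: joints at [1.148, 0.321, -0.07, 1.45, 0.023, 1.371, -0.057], TCP at [0.275, -0.589, 0.223] pointing down, gripper open.
Joint ranges: [-2.86, 2.86], [-0.3, 2.09], [-1.38, 1.24], [0.06, 2.45], [-1.56, 4.7], [0.09, 2.05], [-2.69, 2.69]. Speed limits (rad/s): [2.57, 2.57, 3.14, 3.14, 3.14, 3.14, 3.14].

INTERFACE

Orientations are given as a rotation vector (axis times angle).
In Python, from bench import ctrl, get_image, job gives the robot as it stands.
- The arm moves only by the shell command python3 -m crank 'ROWS' [FORCE]. ROWS is JSON, a list that holds one entry, the list of rows, each a list of 5 numbers: the shift along the tool's x, y, z in mm, then the turn about the tool's z in rad, then the closure, from -1 (fully open) to 1 (shut), so that 0 is half open. A call has 1 to 10 rows; each row shifts and turns the commanded pose from where the row before left it, along the tool's axes as they then stand; what a row does not reach is not made up. A row lasts 1/12 s, in which the tool goes at most 41.7 mm and 7.16 degrees, less where a joint would pass 70% of its speed; a pose out of reach is approached as far as the arm can. A call with a gripper value outside its range is refused whole. The fingers move at their own pace and stop on an object; FORCE is the grip in N (left out, the last holds). Time passes only in rows, so rows that do not move let the fingers close. It gives the time, the measured TCP pose, the force, the opening and the grip force at its end, in the units of the state.
- ctrl.get_state(): the state, without advancing time (a new reading comes with each control period).
- get_image(name): name is "side" or "top"; returns a dict with "pixels" (400x640x3 uint8, red, green, blue), "fx", "fy", "cx", "cy" (pixels), "k1" (the pictures are not rectified: a ray, as slopes to the right and down, at radius r is drawn at 1 + k1 r^2 times it, then the intrinsics apply), "T" (4x4, takes a point from camera to world coordinates). Camera axes: x right, y down, z forward; pixel columns grow to the right and rows downward; lengths in m; the calibration is good to about 2 mm. A picture is of the moment at which its call begins. There is no depth.
- job.close_job(): hands the job in; it is judged then, once.
The state is a dict: "time": time; "joint_positions": joint angles; "qd": joint speeds; "joint_torque": joint torques, N m; "position": TCP position; "tool_rot": TCP orientation; "ft_force": force on the tool from outside, world axes, zero at the start; "torque": the same for the moment, N m; "grip_width": opening from 0.0 (shut) to 1.0 (fully open); "grip_force": force on a finger pad.
Only numpy, scipy, OpenCV 4.12 (cv2) and the standard library are available. Lean on these libraries where they do the work, as an engineer would, in place of code of your own. Each camera call takes 0.05 s, during which the arm holds its last target. There are 200 camera calls.

## Working session

There is one attempt and no reset: what is moved stays moved. The work goes in short steps, Python scripts to look and compute and a shell command to move; the robot and the scene stay as the last step left them, time stands still between calls to the robot, and variables do not carry over. Pictures are saved under pics/ and viewed, at most 10 in all, crops included, and the job is handed in when it is done.

```bash
mkdir -p pics; ls
cat > h.py <<'E'
import numpy as np, cv2
from bench import ctrl,get_image,job
def K(im): return np.array([[im["fx"],0,im["cx"]],[0,im["fy"],im["cy"]],[0,0,1.]])
def shot(name,fn):
    im=get_image(name); cv2.imwrite(fn,im["pixels"][:,:,::-1]); d={k:np.array(im[k]) for k in im}; np.savez(fn[:-4]+'.npz',**d); return im
def load(fn): return {k:v for k,v in np.load(fn).items()}
def ray(im,u,v):
    x,y=(u-im["cx"])/im["fx"],(v-im["cy"])/im["fy"]; rd=np.hypot(x,y); r=rd
    for _ in range(30): r=rd/(1+im["k1"]*r*r)
    s=r/rd if rd>0 else 1
    T=np.array(im["T"]); d=T[:3,:3]@[x*s,y*s,1]; return T[:3,3],d
def onz(im,u,v,z):
    o,d=ray(im,u,v); return o+d*(z-o[2])/d[2]
def proj(im,p):
    T=np.array(im["T"]); q=T[:3,:3].T@(np.array(p)-T[:3,3]); x,y=q[:2]/q[2]; k=1+im["k1"]*(x*x+y*y)
    return np.array([im["fx"]*x*k+im["cx"],im["fy"]*y*k+im["cy"]])
def tri(a,b):
    (o1,d1),(o2,d2)=a,b; A=np.c_[d1,-d2]; s=np.linalg.lstsq(A,o2-o1,rcond=None)[0]
    p,q=o1+s[0]*d1,o2+s[1]*d2; return (p+q)/2,np.linalg.norm(p-q)
E
python3 - <<'E'
from h import *
a=shot("top","pics/t0.png");b=shot("side","pics/s0.png")
np.set_printoptions(precision=4,suppress=True)
for i in (a,b): print(i["fx"],i["cx"],i["cy"],i["k1"],np.array(i["T"]))
s=ctrl.get_state();print(s)
E
```

```text
pics
480.1938709464212 321.5184596951079 202.6928945926212 -0.08938235217040466 [[ 0.0087 -0.9977  0.0679  0.4837]
 [-0.9999 -0.0092 -0.008   0.1491]
 [ 0.0087 -0.0678 -0.9977  1.132 ]
 [ 0.      0.      0.      1.    ]]
435.4471130016056 320.2704011213283 200.43126497853584 0.009482900972232942 [[ 0.9991 -0.0347  0.0236  0.5502]
 [-0.0364 -0.4336  0.9004 -0.6997]
 [-0.021  -0.9005 -0.4344  0.4774]
 [ 0.      0.      0.      1.    ]]
{'time': 0.1, 'joint_positions': array([ 1.1481,  0.3218, -0.0701,  1.4516,  0.0226,  1.3708, -0.0569]), 'qd': array([-0.0007, -0.0018, -0.0017, -0.0043,  0.0011, -0.001 ,  0.0018]), 'joint_torque': array([  0.0002, -49.2573,  -0.4052, -31.3401,  -0.064 ,   0.0395,
         0.0001]), 'position': array([ 0.2747, -0.5886,  0.2215]), 'tool_rot': array([-3.0653, -0.6803,  0.0008]), 'ft_force': array([-0.7038, -0.1167, -0.098 ]), 'torque': array([-0.0331,  0.0275, -0.0051]), 'grip_force': 0.0, 'grip_width': 1.004495766733497}
```

View pics/t0.png

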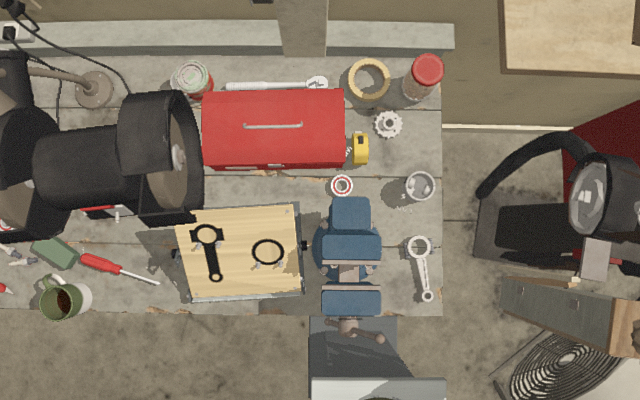

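View pics/s0.png

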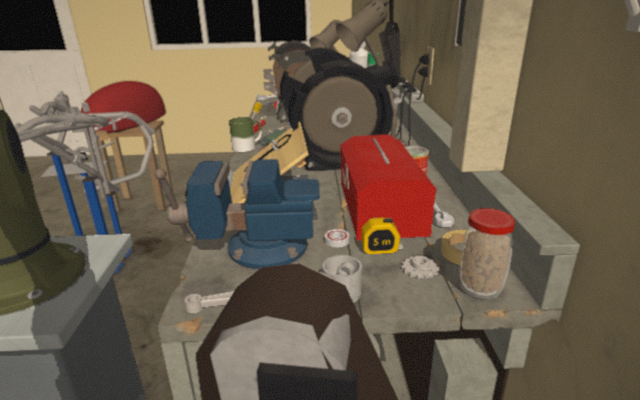

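Run:
```python
from h import *
i=cv2.imread("pics/t0.png")
a=cv2.resize(i[195:310,160:320],None,fx=5,fy=5,interpolation=cv2.INTER_CUBIC)
b=cv2.resize(i[160:310,380:460],None,fx=4,fy=4,interpolation=cv2.INTER_CUBIC)
cv2.imwrite("pics/c1.png",a);cv2.imwrite("pics/c2.png",b)
```

```text
(no output)
```

View pics/c1.png

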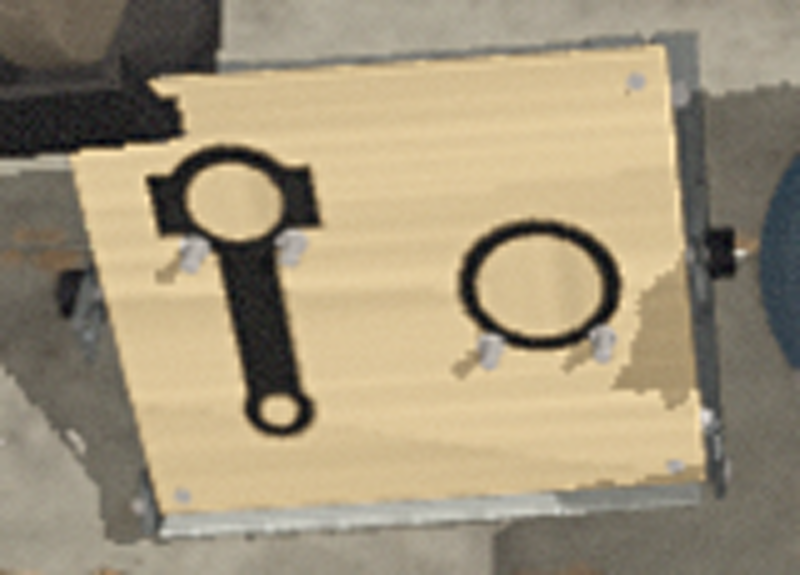

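View pics/c2.png

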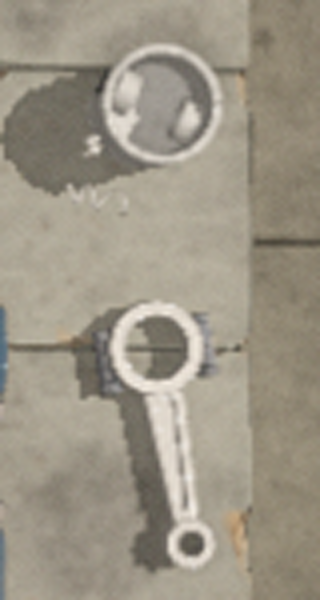

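Run:
```python
from h import *
np.set_printoptions(precision=4,suppress=True)
t=load("pics/t0.npz")
f=lambda cx,cy:(380+cx/4-.375,160+cy/4-.375)
P=onz(t,*f(162,104),.058);B=onz(t,*f(157,348),.02);S=onz(t,*f(191,545),.02)
d=B-S;L=np.linalg.norm(d);u=d/L;print("piston",P,"B",B,"S",S,"len(115)",L,"yaw",np.arctan2(d[1],d[0]),"ctr",(B+S)/2+u*6.5)
r=onz(t,*f(222,104),.058)-onz(t,*f(103,104),.058);print("piston dia",r)
s=load("pics/s0.npz")
for n,p in (("P",P),("B",B),("S",S)): print(n,proj(s,p))
for g in ((0.45,.03,.17),(.55,.03,.17),(.5,.2,.1)): print(g,proj(t,g),proj(s,g))
i=cv2.imread("pics/s0.png")
a=cv2.resize(i[110:230,180:330],None,fx=5,fy=5,interpolation=cv2.INTER_CUBIC)
cv2.imwrite("pics/c3.png",a)
```

```text
piston [ 0.5975 -0.0821  0.058 ] B [ 0.4592 -0.0867  0.02  ] S [ 0.3456 -0.1066  0.02  ] len(115) 0.11537961484239988 yaw 0.1731098180110257 ctr [6.8053 1.0229 0.02  ]
piston dia [ 0.0007 -0.0679  0.    ]
P [340.0537 264.1689]
B [259.9745 287.3047]
S [190.6328 297.3545]
(0.45, 0.03, 0.17) [376.7567 252.6533] [253.8449 180.4712]
(0.55, 0.03, 0.17) [376.853  202.7747] [309.0948 178.6214]
(0.5, 0.2, 0.1) [293.7209 227.4853] [286.7179 178.7062]
```

View pics/c3.png

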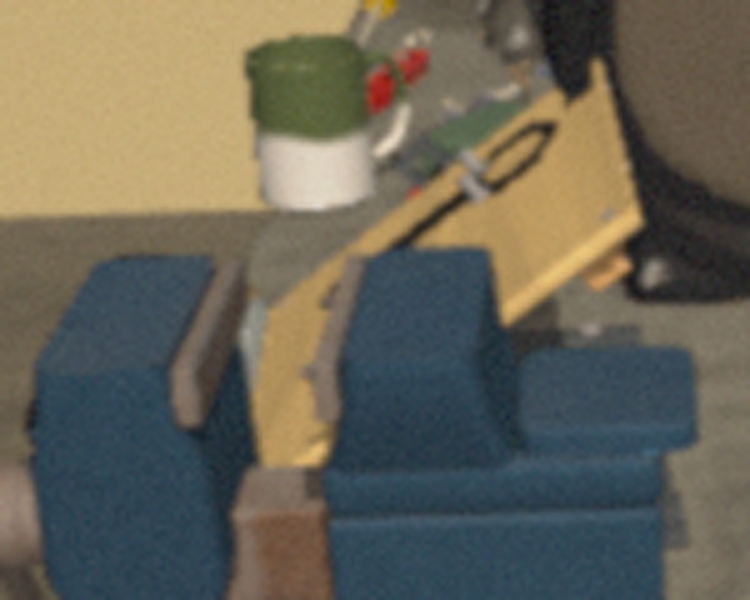

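```bash
cat > fit.py <<'E'
from h import *
from scipy.optimize import least_squares
np.set_printoptions(precision=4,suppress=True)
t=load("pics/t0.npz");s=load("pics/s0.npz")
c1=lambda x,y:np.array([160+x/5-.4,195+y/5-.4]); c3=lambda x,y:np.array([180+x/5-.4,110+y/5-.4])
def frame(p):
    yw,sl=p[3:5]; ez=np.array([0,0,1.])
    h=np.array([np.cos(yw),np.sin(yw),0]); X=np.cos(sl)*h+np.sin(sl)*ez; Y=np.array([-np.sin(yw),np.cos(yw),0]); return np.c_[X,Y,np.cross(X,Y)]
def model(p):
    R=frame(p);W=lambda x,y,z=-.010: p[:3]+R@np.array([x,y,z])
    dx=p[5]; dy=-np.sqrt(.122**2-dx*dx); cx,cy=p[6],p[7]; d=p[8]  # board centre, screw inset
    L=[(t,c1(235,201.5),W(.051,0),1),(t,c1(279,411),W(-.064,0),1),(t,c1(540.5,284.5),W(dx,dy),1),
     (t,c1(193,253),W(.0275,.021,-.003),.5),(t,c1(291,247),W(.0275,-.021,-.003),.5),
     (t,c1(490,350),W(dx-.03,dy+.0245,-.003),.5),(t,c1(602,342),W(dx-.03,dy-.0245,-.003),.5),
     (t,c1(636,82),W(cx+.115-d,cy-.125+d),1),(t,c1(674,466),W(cx-.115+d,cy-.125+d),1),(t,c1(182,496),W(cx-.115+d,cy+.125-d),1),
     (t,c1(664,45),W(cx+.115,cy-.125),.7),(s,c3(641,212),W(cx+.115,cy-.125),.7),(s,c3(597,60),W(cx+.115,cy+.125),.7),
     (s,c3(520,153),W(.051,0),1)]
    return L
def res(p): return np.concatenate([w*(proj(i,W)-c) for i,c,W,w in model(p)])
r=least_squares(res,[.47,.27,.07,.05,.5,-.01,0,-.06,.01],loss="soft_l1")
p=r.x
if __name__=="__main__":
    print(p);print(res(p).reshape(-1,2))
    C=np.linalg.inv(r.jac.T@r.jac);print("sd(0.5px)",.5*np.sqrt(np.diag(C)))
    R=frame(p);dy=-np.sqrt(.122**2-p[5]**2)
    print("piston_spot",p[:3]+R@[p[5],dy,.019],"big",p[:3]+R@[.051,0,0])
    for a in (.115,-.115):
        for b in (.125,-.125): print("corner",p[:3]+R@[p[6]+a,p[7]+b,-.01])
    # vice top left edge
    for u,v in ((322,236),(322,262),(330,200),(323,292),(380,236)): print("vice",onz(t,u,v,.17))
E
python3 fit.py
```

```text
[ 0.4375  0.3769  0.1114  0.0739  0.5783 -0.0038 -0.0072 -0.0601  0.014 ]
[[ 0.0007 -1.5887]
 [ 0.0484  0.1999]
 [-0.1699 -0.2994]
 [-0.0765 -0.0362]
 [ 0.03   -0.0538]
 [-0.0357  0.2856]
 [ 0.0776  0.3661]
 [-0.2799 -0.6307]
 [-0.1094  0.0333]
 [ 0.2944  0.0544]
 [ 0.2952  0.2545]
 [-0.8382 -0.1115]
 [-0.0152 -0.3191]
 [-0.8655  0.4055]]
sd(0.5px) [0.0008 0.0006 0.0013 0.004  0.0099 0.0016 0.0012 0.0009 0.0007]
piston_spot [0.4329 0.2543 0.1252] big [0.48   0.38   0.1392]
corner [0.5281 0.4487 0.1619]
corner [0.5466 0.1994 0.1619]
corner [0.336  0.4344 0.0362]
corner [0.3545 0.1851 0.0362]
vice [0.4824 0.1398 0.17  ]
vice [0.4306 0.1394 0.17  ]
vice [0.5547 0.1244 0.17  ]
vice [0.3711 0.1369 0.17  ]
vice [0.4833 0.0236 0.17  ]
```

```bash
cat > to.py <<'E'
import sys
from h import *
from scipy.spatial.transform import Rotation as Ro
np.set_printoptions(precision=4,suppress=True)
s=ctrl.get_state();R=Ro.from_rotvec(s["tool_rot"]).as_matrix();psi=np.arctan2(R[1,0],R[0,0])
print("t",s["time"],"pos",s["position"],"psi",round(psi,4),"zax",R[:,2],"F",s["ft_force"],"grip",s["grip_force"],s["grip_width"])
if len(sys.argv)>3: print("tool mm",(R.T@(np.array(sys.argv[1:4],float)-s["position"])*1e3).round(1))
if len(sys.argv)>4: print("turn",round(psi-float(sys.argv[4]),3))
E
python3 -m crank '[[[0,0,0,0.088,-1],[0,0,0,0.088,-1],[0,0,0,0.088,-1],[14,-32,0,0,-1],[16,-35,0,0,-1],[16,-35,0,0,-1],[16,-35,0,0,-1],[16,-35,0,0,-1],[16,-35,0,0,-1],[16,-35,0,0,-1]]]' 25; python3 to.py .4068 -.0958 .12 .173
```

```text
time: 0.93
position: [0.3416, -0.3296, 0.2222]
tool_rot: [-3.13, -0.271, 0.001]
ft_force: [0.6, 0.2, 0.6]
grip_width: 0.998
grip_force: 0.0
t 0.9333 pos [ 0.3416 -0.3296  0.2222] psi 0.1727 zax [-0.0006  0.0001 -1.    ] F [0.6441 0.1645 0.6382] grip 0.0 0.9979130206336685
tool mm [ 104.4 -219.1  102.2]
turn -0.0
```

```bash
python3 -m crank '[[[16,-34,5,0,-1],[16,-34,5,0,-1],[16,-34,10,0,-1],[16,-34,15,0,-1],[16,-34,20,0,-1],[14,-30,20,0,-1],[10,-19,22,0,-1],[0,0,0,0,-1],[0,0,0,0,-1]]]'
python3 - <<'E'
from h import *
shot("top","pics/t1.png")
i=cv2.imread("pics/t1.png");cv2.imwrite("pics/c4.png",cv2.resize(i[200:330,360:480],None,fx=4,fy=4,interpolation=cv2.INTER_CUBIC))
E
python3 to.py .4068 -.0958 .006 .173
```

```text
time: 1.68
position: [0.4053, -0.0977, 0.1248]
tool_rot: [-3.129, -0.276, 0.004]
ft_force: [0.1, -0.3, 0.6]
grip_width: 0.999
grip_force: 0.0
t 1.7333 pos [ 0.4059 -0.0992  0.1258] psi 0.1734 zax [-0.0009 -0.0003 -1.    ] F [-0.4083 -0.6847  0.2138] grip 0.0 1.000892214611775
tool mm [  1.5  -3.2 119.8]
turn 0.0
```

View pics/c4.png

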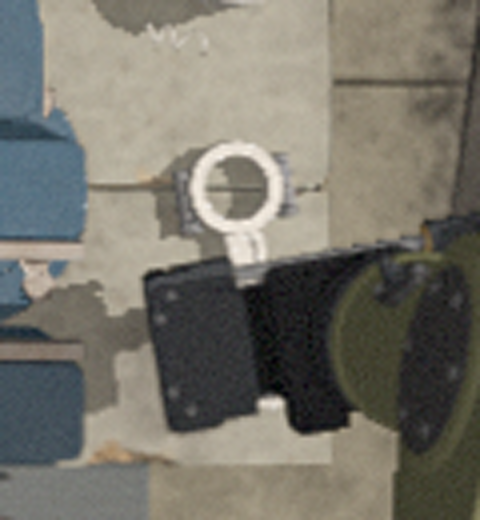

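```bash
python3 -m crank '[[[2,-3,30,0,-1],[0,0,35,0,-1],[0,0,30,0,-1],[0,0,16,0,-1],[0,0,7,0,-1],[0,0,0,0,-1]]]'; python3 to.py .4068 -.0958 .006 .173
```

```text
time: 2.23
position: [0.407, -0.0967, 0.0073]
tool_rot: [-3.129, -0.267, 0.003]
ft_force: [0.0, 0.3, 0.4]
grip_width: 1.0
grip_force: 0.0
t 2.2333 pos [ 0.407  -0.0967  0.0073] psi 0.1704 zax [-0.0019  0.0006 -1.    ] F [0.0163 0.2977 0.398 ] grip 0.0 0.9997884337533023
tool mm [-0.  -0.9  1.3]
turn -0.003
```

```bash
python3 -m crank '[[[0,-1,1,0,1],[0,0,0,0,1],[0,0,0,0,1],[0,0,0,0,1],[0,0,0,0,1],[0,0,0,0,1],[0,0,0,0,1],[0,0,0,0,1]]]' 25; python3 to.py .4068 -.0958 .25
```

```text
time: 2.9
position: [0.4076, -0.0946, 0.0071]
tool_rot: [3.13, 0.271, 0.0]
ft_force: [0.2, 0.6, -0.7]
grip_width: 0.479
grip_force: 0.0
t 2.9 pos [ 0.4076 -0.0946  0.0071] psi 0.1729 zax [ 0.0001 -0.0002 -1.    ] F [ 0.1587  0.6123 -0.735 ] grip 0.0 0.47875086577759374
tool mm [  -1.     1.1 -242.9]
```

```bash
python3 -m crank '[[[0,0,0,0,1],[0,0,0,0,1],[0,0,0,0,1],[0,0,0,0,1],[0,0,0,0,1],[0,0,-10,0,1],[0,0,-20,0,1],[0,0,-20,0,1],[0,0,0,0,1]]]' 25
python3 - <<'E'
from h import *
shot("side","pics/s1.png")
i=cv2.imread("pics/s1.png");cv2.imwrite("pics/c5.png",cv2.resize(i[180:330,130:330],None,fx=3,fy=3,interpolation=cv2.INTER_CUBIC))
E
python3 to.py .4068 -.0958 .28
```

```text
time: 3.65
position: [0.4101, -0.0949, 0.0603]
tool_rot: [3.127, 0.271, 0.008]
ft_force: [1.4, -1.1, -2.1]
grip_width: 0.27
grip_force: 24.8
t 3.7 pos [ 0.4092 -0.0949  0.0587] psi 0.1728 zax [ 0.0039 -0.0017 -1.    ] F [-0.084  -0.796  -3.5834] grip 24.84705001115799 0.2700302720163506
tool mm [  -1.7    1.  -221.3]
```

View pics/c5.png

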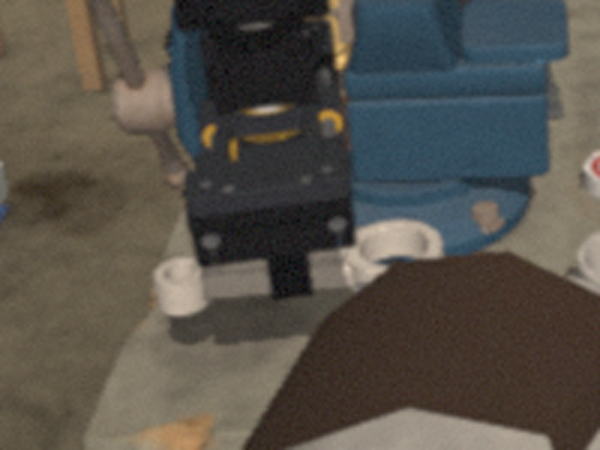

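```bash
python3 - <<'E'
from fit import *
for uv in ((178,210),(190,222),(122,180),(150,225)):
    for z in (.05,.15,.25,.35): print(uv,onz(t,*uv,z))
E
python3 -m crank '[[[0,0,-25,0.05,1],[0,0,-40,0.05,1],[0,0,-40,0,1],[0,0,-40,0,1],[0,0,-40,0,1],[0,0,-25,0,1],[0,0,0,0,1]]]'; python3 to.py .4388 .377 .27 .074
```

```text
(178, 210) [0.5377 0.4658 0.05  ]
(178, 210) [0.5327 0.4366 0.15  ]
(178, 210) [0.5277 0.4073 0.25  ]
(178, 210) [0.5227 0.378  0.35  ]
(190, 222) [0.5108 0.4376 0.05  ]
(190, 222) [0.5083 0.4109 0.15  ]
(190, 222) [0.5057 0.3843 0.25  ]
(190, 222) [0.5032 0.3576 0.35  ]
(122, 180) [0.6052 0.5987 0.05  ]
(122, 180) [0.594  0.5571 0.15  ]
(122, 180) [0.5828 0.5156 0.25  ]
(122, 180) [0.5715 0.474  0.35  ]
(150, 225) [0.5029 0.5295 0.05  ]
(150, 225) [0.5011 0.4944 0.15  ]
(150, 225) [0.4994 0.4592 0.25  ]
(150, 225) [0.4976 0.424  0.35  ]
time: 4.28
position: [0.4102, -0.0951, 0.2716]
tool_rot: [3.136, 0.114, 0.012]
ft_force: [1.4, -0.5, -2.9]
grip_width: 0.272
grip_force: 24.9
t 4.2833 pos [ 0.4102 -0.0951  0.2716] psi 0.0729 zax [ 0.008  -0.0032 -1.    ] F [ 1.433  -0.49   -2.9401] grip 24.946331083774567 0.2723310310704167
tool mm [  62.9 -468.7    0.3]
turn -0.001
```

```bash
python3 - <<'E'
from fit import *
for uv in ((283,100),(281,110),(300,160)):
    o,d=ray(s,*uv)
    for y in (.36,.4,.45,.5): k=(y-o[1])/d[1]; print(uv,o+k*d)
E
python3 - <<'E'
import cv2,numpy as np
i=cv2.imread("pics/t0.png");j=cv2.imread("pics/s0.png")
a=cv2.resize(i[80:235,90:220],None,fx=3,fy=3,interpolation=cv2.INTER_CUBIC);b=cv2.resize(j[30:185,265:400],None,fx=3,fy=3,interpolation=cv2.INTER_CUBIC)
cv2.imwrite("pics/c6.png",np.hstack([a,b]))
E
```

```text
(283, 100) [0.4934 0.36   0.2397]
(283, 100) [0.4912 0.4    0.2307]
(283, 100) [0.4885 0.45   0.2195]
(283, 100) [0.4859 0.5    0.2083]
(281, 110) [0.4871 0.36   0.2154]
(281, 110) [0.4847 0.4    0.2055]
(281, 110) [0.4817 0.45   0.1931]
(281, 110) [0.4787 0.5    0.1808]
(300, 160) [0.5281 0.36   0.0839]
(300, 160) [0.5273 0.4    0.0691]
(300, 160) [0.5262 0.45   0.0505]
(300, 160) [0.5252 0.5    0.0319]
```

View pics/c6.png

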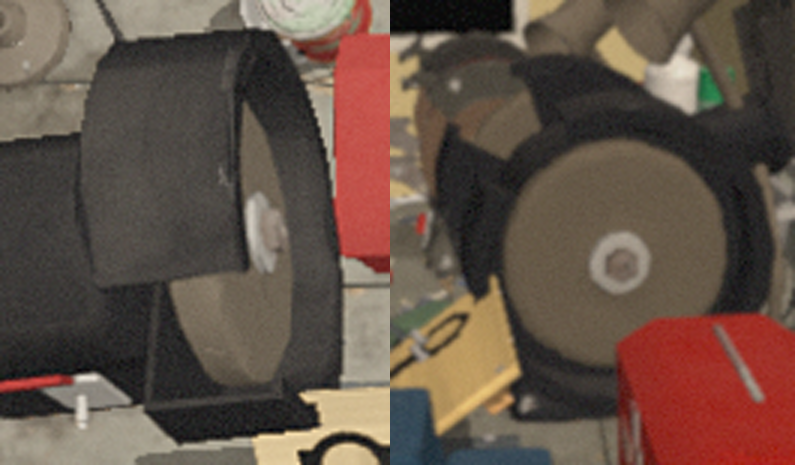

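Run:
```python
from fit import *
print("hub",tri(ray(t,178.5,158.5),ray(s,342,117.3)))
h,_=tri(ray(t,178.5,158.5),ray(s,342,117.3))
for uv in ((302.5,115),(379,115),(342,76),(338,160),(287,97),(281,90),(296,127),(305,168),(392,117)):
    o,d=ray(s,*uv); k=(h[1]-o[1])/d[1]; print(uv,"at y hub",o+k*d)
for uv in ((165,205),(197,218),(150,227),(140,215),(124,172),(170,172)):
    o,d=ray(t,*uv); print(uv,[ (onz(t,*uv,z)).round(3) for z in (.03,.1,.2,.3)])
```

```text
hub (array([0.6394, 0.4321, 0.1728]), np.float64(0.006525098602653559))
(302.5, 115) at y hub [0.5384 0.4321 0.1826]
(379, 115) at y hub [0.7408 0.4321 0.1764]
(342, 76) at y hub [0.6425 0.4321 0.2799]
(338, 160) at y hub [0.6316 0.4321 0.0535]
(287, 97) at y hub [0.5002 0.4321 0.2309]
(281, 90) at y hub [0.4859 0.4321 0.2492]
(296, 127) at y hub [0.5198 0.4321 0.1508]
(305, 168) at y hub [0.5395 0.4321 0.033 ]
(392, 117) at y hub [0.7757 0.4321 0.1699]
(165, 205) [array([0.55 , 0.503, 0.03 ]), array([0.546, 0.48 , 0.1  ]), array([0.54 , 0.448, 0.2  ]), array([0.534, 0.416, 0.3  ])]
(197, 218) [array([0.521, 0.427, 0.03 ]), array([0.518, 0.409, 0.1  ]), array([0.515, 0.384, 0.2  ]), array([0.512, 0.359, 0.3  ])]
(150, 227) [array([0.499, 0.536, 0.03 ]), array([0.498, 0.512, 0.1  ]), array([0.496, 0.477, 0.2  ]), array([0.495, 0.442, 0.3  ])]
(140, 215) [array([0.526, 0.561, 0.03 ]), array([0.523, 0.535, 0.1  ]), array([0.52 , 0.497, 0.2  ]), array([0.516, 0.46 , 0.3  ])]
(124, 172) [array([0.626, 0.603, 0.03 ]), array([0.617, 0.574, 0.1  ]), array([0.604, 0.533, 0.2  ]), array([0.591, 0.492, 0.3  ])]
(170, 172) [array([0.627, 0.493, 0.03 ]), array([0.618, 0.471, 0.1  ]), array([0.605, 0.44 , 0.2  ]), array([0.592, 0.409, 0.3  ])]
```

```bash
python3 -m crank '[[[3.3,-25,0,0,1],[3.3,-38,0,0,1],[3.3,-38,0,0,1],[3.3,-38,0,0,1],[3.3,-38,0,0,1],[3.3,-38,0,0,1],[3.3,-38,0,0,1],[3.3,-38,0,0,1],[0,-20,0,0,1],[0,0,0,0,1]]]'; python3 to.py .385 .373 .2 .074
```

```text
time: 5.12
position: [0.4085, 0.2234, 0.2651]
tool_rot: [-3.136, -0.129, 0.005]
ft_force: [-0.9, -0.6, -3.8]
grip_width: 0.27
grip_force: 24.9
t 5.1167 pos [0.4085 0.2234 0.2651] psi 0.0823 zax [-0.0035  0.003  -1.    ] F [-0.8857 -0.5539 -3.7566] grip 24.945470988750458 0.2700140625243801
tool mm [ -10.9 -150.9   65.6]
turn 0.008
```

```bash
python3 -m crank '[[[-3,-33,0,0,1],[-3,-34,5,0,1],[-3,-34,10,0,1],[-1,-33,20,0,1],[-1,-17,25,0,1],[0,0,0,0,1],[0,0,0,0,1]]]'
python3 - <<'E'
from h import *
shot("top","pics/t2.png");shot("side","pics/s2.png")
i=cv2.imread("pics/t2.png");j=cv2.imread("pics/s2.png")
cv2.imwrite("pics/c7.png",np.hstack([cv2.resize(i[180:320,120:260],None,fx=3,fy=3,interpolation=cv2.INTER_CUBIC),cv2.resize(j[60:200,210:330],None,fx=3,fy=3,interpolation=cv2.INTER_CUBIC)]))
E
python3 to.py .395 .3737 .14 .074
```

```text
time: 5.7
position: [0.3869, 0.3667, 0.2034]
tool_rot: [3.137, 0.12, -0.011]
ft_force: [0.2, -0.2, -3.2]
grip_width: 0.272
grip_force: 25.0
t 5.8 pos [0.3896 0.3661 0.2061] psi 0.0719 zax [-0.0012 -0.0014 -1.    ] F [ 0.3379 -0.2089 -2.6024] grip 24.994687736034393 0.27191152011400943
tool mm [ 6.1 -7.3 66. ]
turn -0.002
```

View pics/c7.png

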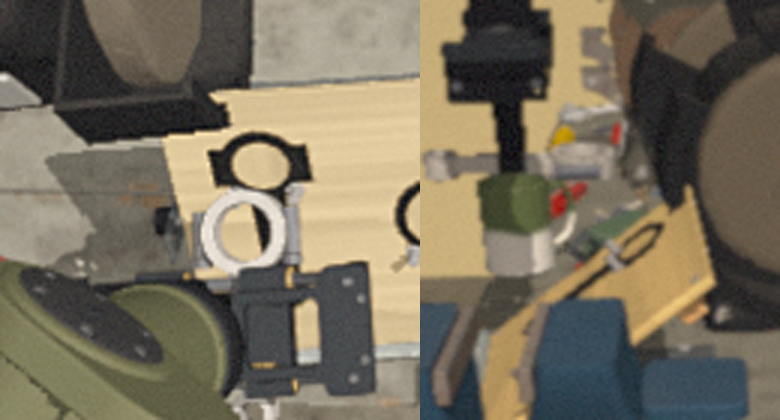

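```bash
python3 - <<'E'
from fit import *
B=onz(t,120+243/3-.33,180+231/3-.33,.219); T=np.array([.3896,.3661]); d=B[:2]-T
c,sn=np.cos(.072),np.sin(.072); print(B,"along",d@[c,sn],"lat",d@[-sn,c])
R=frame(p); q=p[:3]
for a in (0,.003): print(q+R@[a-.0015,0,0])
E
python3 -m crank '[[[3,-5,15,0,1],[3,-2,25,0,1],[0,0,15,0,1],[0,0,5,0,1],[0,0,0,0,1]]]' 18; python3 to.py .4388 .377 .112 .074
```

```text
[0.4409 0.3705 0.219 ] along 0.05145540872676922 lat 0.0006875901935673849
[0.4362 0.3768 0.1105]
[0.4387 0.377  0.1122]
time: 6.22
position: [0.3954, 0.3729, 0.1464]
tool_rot: [3.138, 0.11, -0.001]
ft_force: [0.0, 0.7, -3.4]
grip_width: 0.269
grip_force: 18.0
t 6.2167 pos [0.3954 0.3729 0.1464] psi 0.0704 zax [-0.0004 -0.0019 -1.    ] F [ 0.0121  0.7308 -3.4367] grip 17.99477756023407 0.2692880532336656
tool mm [43.6 -1.1 34.4]
turn -0.004
```

```bash
python3 -m crank '[[[0,0,8,-0.004,1],[8,0,3,0,1],[8,0,3,0,1],[8,-1,3,0,1],[0,0,0,0,1]]]' 18; python3 to.py .4388 .377 .112 .074
```

```text
time: 6.63
position: [0.4211, 0.3776, 0.1297]
tool_rot: [-3.138, -0.118, -0.001]
ft_force: [-0.1, -1.0, -1.4]
grip_width: 0.272
grip_force: 18.0
t 6.6333 pos [0.4211 0.3776 0.1297] psi 0.0749 zax [ 0.0008  0.001  -1.    ] F [-0.0607 -0.9515 -1.417 ] grip 17.998420000076294 0.27164995838724737
tool mm [17.6  1.9 17.7]
turn 0.001
```

```bash
python3 -m crank '[[[6,1,4,0,1],[6,0.5,4,0,1],[5.5,0,3,0,1],[0,0,3,0,1],[0,0,1.5,0,1],[0,0,0,0,1]]]' 15; python3 to.py .4388 .377 .112 .074
```

```text
time: 7.13
position: [0.4365, 0.3771, 0.114]
tool_rot: [3.139, 0.12, -0.0]
ft_force: [-0.4, 0.0, -1.8]
grip_width: 0.27
grip_force: 15.0
t 7.1333 pos [0.4365 0.3771 0.114 ] psi 0.0765 zax [-0.     -0.0004 -1.    ] F [-0.4367  0.0271 -1.7717] grip 14.999855607748032 0.2703154007199958
tool mm [2.3 0.3 2. ]
turn 0.002
```

```bash
python3 -m crank '[[[2,0,1,0,1],[0,0,1.5,0,1],[0,0,0,0,1]]]' 12; python3 to.py .4388 .377 .109 .074;  python3 -m crank '[[[0,0,1.5,0,1],[0,0,0,0,1]]]' 10; python3 to.py .4388 .377 .109 .074
```

```text
time: 7.38
position: [0.4384, 0.3777, 0.1119]
tool_rot: [-3.139, -0.121, -0.001]
ft_force: [-0.4, -0.1, -1.9]
grip_width: 0.274
grip_force: 12.0
t 7.3833 pos [0.4384 0.3777 0.1119] psi 0.0769 zax [ 0.0005  0.0001 -1.    ] F [-0.3822 -0.1038 -1.935 ] grip 11.999825835227966 0.27424807131420226
tool mm [0.4 0.7 2.9]
turn 0.003
time: 7.55
position: [0.4383, 0.3776, 0.1104]
tool_rot: [3.139, 0.121, 0.001]
ft_force: [-0.1, -0.3, -1.2]
grip_width: 0.278
grip_force: 10.0
t 7.55 pos [0.4383 0.3776 0.1104] psi 0.0769 zax [ 0.0004  0.     -1.    ] F [-0.0795 -0.3344 -1.1978] grip 9.99997928738594 0.27762253097559186
tool mm [0.4 0.6 1.4]
turn 0.003
```

```bash
python3 -m crank '[[[0,0,1.3,0,1],[0,0,0,0,1]]]' 8; python3 to.py .4388 .377 .109 .074;  python3 -m crank '[[[0,0,0,0,0.1],[0,0,0,0,0.1],[0,0,0,0,0.1],[0,0,0,0,0.1],[0,0,0,0,0.1],[0,0,0,0,0.1]]]'; python3 to.py
```

```text
time: 7.72
position: [0.4382, 0.3775, 0.1089]
tool_rot: [3.139, 0.121, -0.0]
ft_force: [-0.5, 0.1, -2.8]
grip_width: 0.274
grip_force: 8.0
t 7.7167 pos [0.4382 0.3775 0.1089] psi 0.0768 zax [-0.0001 -0.0002 -1.    ] F [-0.4669  0.0744 -2.8039] grip 7.999800145626068 0.27387224903754787
tool mm [ 0.6  0.6 -0.1]
turn 0.003
time: 8.22
position: [0.4383, 0.3776, 0.1092]
tool_rot: [-3.139, -0.121, -0.0]
ft_force: [0.2, 0.3, 0.1]
grip_width: 0.445
grip_force: 0.0
t 8.2167 pos [0.4383 0.3776 0.1092] psi 0.0768 zax [ 0.0002  0.     -1.    ] F [0.2194 0.279  0.0668] grip 0.0 0.4451155282797719
```

```bash
python3 -m crank '[[[0,0,-12,0,0.1],[0,0,-25,0,0.1],[-4,0,-35,0,-1],[-8,6,-38,0,-1],[-8,25,-30,0,-1],[0,38,-8,0,-1],[0,38,0,0,-1],[0,38,0,0,-1],[0,38,0,0,-1]]]'
python3 - <<'E'
from fit import *
im=shot("top","pics/t3.png");shot("side","pics/s3.png")
# expected outlines of placed rod, overlay
i=cv2.imread("pics/t3.png");R=frame(p)
sc=6;u0,v0=165,205
a=cv2.resize(i[v0:v0+95,u0:u0+130],None,fx=sc,fy=sc,interpolation=cv2.INTER_CUBIC)
def circ(c,r,z,col):
    pts=np.array([proj(im,p[:3]+R@[c[0]+r*np.cos(k),c[1]+r*np.sin(k),z]) for k in np.linspace(0,6.3,60)])
    cv2.polylines(a,[np.round((pts-[u0-.42,v0-.42])*sc).astype(int)],False,col,1)
circ((.051,0),.027,.01,(0,0,255));circ((-.064,0),.014,.01,(0,0,255))
circ((p[5],-.1219),.0335,-.01,(0,160,0))
j=cv2.imread("pics/s3.png");b=cv2.resize(j[115:185,250:320],None,fx=6,fy=6,interpolation=cv2.INTER_CUBIC)
c=np.zeros((570,780,3),np.uint8);c[:]=a
cv2.imwrite("pics/c8.png",c);cv2.imwrite("pics/c9.png",b)
E
python3 to.py .5975 -.0821 .2
```

```text
time: 8.97
position: [0.4321, 0.1927, 0.2581]
tool_rot: [3.138, 0.123, 0.003]
ft_force: [1.5, 0.6, -1.3]
grip_width: 0.892
grip_force: 0.0
t 9.0667 pos [0.4339 0.1863 0.2578] psi 0.0653 zax [ 0.0023 -0.0059 -1.    ] F [ 0.1128 -0.0584 -0.4241] grip 0.0 0.9596006480021667
tool mm [145.6 278.2  59.7]
```

View pics/c8.png

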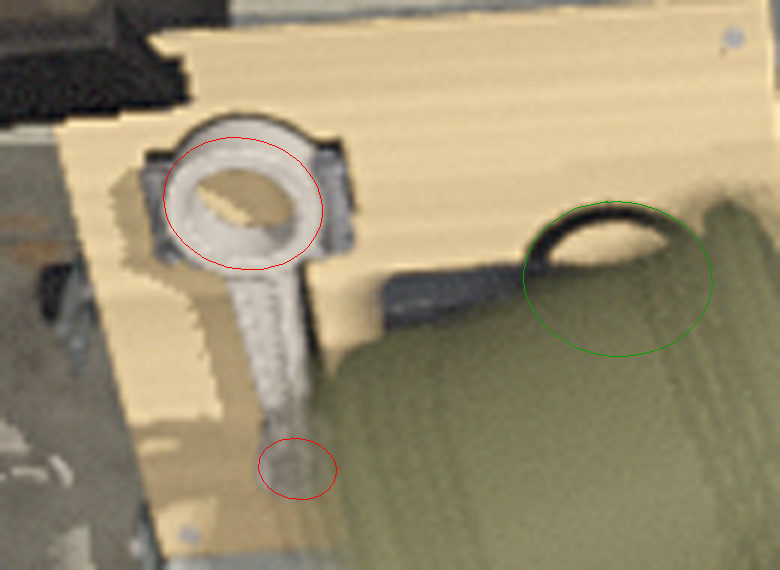

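```bash
python3 -m crank '[[[14,25,0,0,-1],[18,35,0,0,-1],[18,35,0,0,-1],[18,35,0,0,-1],[18,35,0,0,-1],[18,35,5,0,-1],[18,35,10,0,-1],[14,26,20,0,-1],[8,15,25,0,-1],[0,0,0,0,-1]]]' 20;  python3 to.py .5975 -.0821 .12
```

```text
time: 9.9
position: [0.596, -0.0755, 0.1921]
tool_rot: [-3.138, -0.111, 0.011]
ft_force: [-1.2, -0.9, -2.1]
grip_width: 0.998
grip_force: 0.0
t 9.9 pos [ 0.596  -0.0755  0.1921] psi 0.0704 zax [-0.007   0.0011 -1.    ] F [-1.1674 -0.9008 -2.1028] grip 0.0 0.998120775079369
tool mm [ 1.5  6.8 72.1]
```

Run:
```python
from fit import *
im=shot("top","pics/t4.png")
i=im["pixels"].astype(int)
# rod: grey low-saturation bright pixels on the board region
mx,mn=i.max(2),i.min(2); m=((mx-mn<22)&(mx>110)).astype(np.uint8)
reg=np.zeros_like(m);reg[215:290,178:235]=1;m*=reg
n,lab,st,ce=cv2.connectedComponentsWithStats(m)
k=1+np.argmax(st[1:,4]);print(st[k],ce[k]); ys,xs=np.where(lab==k)
for v in range(st[k][1],st[k][1]+st[k][3],2):
    x=xs[ys==v]; print(v,x.min(),x.max(),end="; ")
R=frame(p)
print()
for off in (0,.003,.006):
    print(off,"bigC",proj(im,p[:3]+R@[.051+off,0,.01]),"smallC",proj(im,p[:3]+R@[-.064+off,0,.01]),"smallbottom",proj(im,p[:3]+R@[-.078+off,0,.01]),"bigtop",proj(im,p[:3]+R@[.078+off,0,.01]))
```

```text
[189 225  32  63 819] [207.8449 251.4505]
225 201 210; 227 198 214; 229 196 216; 231 195 217; 233 190 219; 235 189 219; 237 190 218; 239 192 218; 241 192 218; 243 192 218; 245 194 217; 247 193 219; 249 200 213; 251 203 213; 253 204 213; 255 204 213; 257 205 213; 259 205 213; 261 206 214; 263 206 214; 265 207 215; 267 207 215; 269 208 215; 271 209 215; 273 209 216; 275 209 219; 277 209 220; 279 209 220; 281 208 219; 283 208 219; 285 209 218; 287 212 215; 
0 bigC [205.006  238.5981] smallC [214.1075 282.7029] smallbottom [215.158  287.7316] bigtop [202.7422 227.4755]
0.003 bigC [204.757  237.3774] smallC [213.8808 281.6161] smallbottom [214.9339 286.66  ] bigtop [202.4875 226.2206]
0.006 bigC [204.5073 236.1528] smallC [213.6536 280.5261] smallbottom [214.7093 285.5851] bigtop [202.2323 224.9619]
```

```bash
python3 -m crank '[[[1,5,20,0,-1],[0,1.5,35,0,-1],[0,0,38,0,-1],[0,0,32,0,-1],[0,0,20,0,-1],[0,0,9,0,-1],[0,0,0,0,-1]]]' 20;  python3 to.py .5975 -.0821 .034 .074
```

```text
time: 10.53
position: [0.5978, -0.0752, 0.0428]
tool_rot: [-3.138, -0.124, 0.003]
ft_force: [0.2, 0.3, -0.3]
grip_width: 0.999
grip_force: 0.0
t 10.5333 pos [ 0.5978 -0.0752  0.0428] psi 0.0787 zax [-0.0017  0.001  -1.    ] F [ 0.1859  0.3087 -0.3023] grip 0.0 0.9991145820687088
tool mm [-0.9  6.9  8.8]
turn 0.005
```

```bash
python3 -m crank '[[[-0.5,6,5,0.005,-1],[0,0,3,0,1],[0,0,0,0,1],[0,0,0,0,1],[0,0,0,0,1],[0,0,0,0,1],[0,0,0,0,1],[0,0,0,0,1]]]' 18;  python3 to.py .5975 -.0821 .034 .074
```

```text
time: 11.2
position: [0.5991, -0.0831, 0.0361]
tool_rot: [3.139, 0.113, 0.002]
ft_force: [-1.0, -0.4, 5.1]
grip_width: 0.761
grip_force: 18.0
t 11.2 pos [ 0.5991 -0.0831  0.0361] psi 0.0717 zax [ 0.0012 -0.0006 -1.    ] F [-1.0236 -0.3967  5.1197] grip 17.99829869211976 0.7614928570042189
tool mm [-1.6 -1.1  2.1]
turn -0.002
```

```bash
python3 -m crank '[[[0,0,-15,0,1],[0,0,-35,0,1],[0,0,-38,0,1],[0,0,-38,0,1],[0,0,-38,0,1],[0,0,-38,0,1],[0,0,-25,0,1],[0,0,-10,0,1],[0,0,0,0,1]]]' 18;  python3 to.py .46 .256 .26 .074
```

```text
time: 11.95
position: [0.5995, -0.0825, 0.2747]
tool_rot: [3.139, 0.113, 0.006]
ft_force: [-0.2, 0.8, -3.7]
grip_width: 0.762
grip_force: 18.0
t 11.95 pos [ 0.5995 -0.0825  0.2747] psi 0.0722 zax [ 0.004  -0.0009 -1.    ] F [-0.2117  0.7837 -3.7192] grip 18.03220196134177 0.7619526718957298
tool mm [-114.8 -347.7   13.9]
turn -0.002
```

```bash
python3 -m crank '[[[-8,-23,0,0,1],[-12,-37,0,0,1],[-12,-37,0,0,1],[-12,-37,0,0,1],[-12,-37,0,0,1],[-12,-37,0,0,1],[-12,-37,0,0,1],[-12,-37,0,0,1],[-12,-36,5,0,1],[-8,-22,10,0,1]]]' 18; python3 -m crank '[[[-2,-7,10,0,1],[0,0,20,0,1],[0,0,15,0,1],[0,0,0,0,1],[0,0,0,0,1]]]';  python3 to.py .46 .2562 .167 .074
python3 - <<'E'
from fit import *
im=shot("top","pics/t5.png");i=im["pixels"].astype(int)
s0=ctrl.get_state()["position"]
mx,mn=i.max(2),i.min(2); m=((mx-mn<25)&(mx>110)).astype(np.uint8)
q=proj(im,s0+[0,0,.02]);print("proj piston top",q)
u,v=q.astype(int)
for r in range(v-28,v+6,2): print(r,"".join(".#"[k] for k in m[r,u-35:u+36]))
E
```

```text
time: 12.78
position: [0.459, 0.2523, 0.2557]
tool_rot: [-3.138, -0.12, 0.003]
ft_force: [-0.8, 1.0, -3.1]
grip_width: 0.76
grip_force: 18.0
time: 13.2
position: [0.4588, 0.2534, 0.2099]
tool_rot: [3.138, 0.112, -0.007]
ft_force: [0.2, 0.0, -1.9]
grip_width: 0.761
grip_force: 18.0
t 13.2 pos [0.4588 0.2534 0.2099] psi 0.0711 zax [-0.0045 -0.0015 -1.    ] F [ 0.1506  0.0088 -1.9236] grip 18.032627273435367 0.7611031679309054
tool mm [ 1.6 -2.7 42.9]
turn -0.003
proj piston top [261.1251 247.6484]
219 .......................................................................
221 .....................................................................#.
223 .......................................................................
225 .......................................................................
227 .......................................................................
229 .......................................................................
231 .......................................................................
233 .......................................###########.....................
235 .......................................................................
237 .......................................................................
239 ...................................................#...................
241 .............................................#######...................
243 ..............................................######...................
245 ...............................................#####...................
247 ................................................####...................
249 ................................................####...................
251 ................................................####...................
```

```bash
python3 - <<'E'
from fit import *
im=load("pics/t5.npz");i=im["pixels"].astype(int)
print(i[225:240,268].sum(1)//3, i[225:240,262].sum(1)//3, i[225:240,274].sum(1)//3)
print([onz(im,268,v,.232)[0].round(4) for v in (230,231,232,233)])
E
python3 -m crank '[[[1,-2.5,20,0,1],[0,0,12,0,1],[0,0,5,0,1],[0,0,0,0,1]]]' 14;  python3 to.py .46 .2562 .167 .074
```

```text
[201 198 201 200 200 202 158 124 139 130  85  68  47  51  66] [200 197 197 198 204 206 185  99  86 120 100  69  63  56  57] [199 198 198 201 201 200 140 121 145 125  79  71  75  73 106]
[np.float64(0.4927), np.float64(0.4909), np.float64(0.489), np.float64(0.4871)]
time: 13.58
position: [0.4601, 0.2567, 0.174]
tool_rot: [3.139, 0.112, -0.004]
ft_force: [-0.3, 0.3, -3.6]
grip_width: 0.764
grip_force: 14.0
t 13.5833 pos [0.4601 0.2567 0.174 ] psi 0.0716 zax [-0.0025 -0.001  -1.    ] F [-0.2741  0.333  -3.5712] grip 14.019228469134006 0.7642167115490369
tool mm [-0.1  0.5  7. ]
turn -0.002
```

```bash
python3 -m crank '[[[0,0,6,0,1],[0,0,3,0,1],[-3,0,4,0,1],[-4,0,4,0,1],[0,0,0,0,1]]]' 10;  python3 to.py .4277 .2538 .1315 .074;python3 -m crank '[[[-4,0,4,0,1],[-4,0,4,0,1],[0,0,0,0,1]]]' 10;  python3 to.py .4277 .2538 .1315 .074
```

```text
time: 14.0
position: [0.4525, 0.2573, 0.1577]
tool_rot: [3.139, 0.114, -0.001]
ft_force: [-2.8, 0.7, 1.1]
grip_width: 0.766
grip_force: 10.0
t 14.0 pos [0.4525 0.2573 0.1577] psi 0.0729 zax [-0.0007 -0.0006 -1.    ] F [-2.794   0.7174  1.1244] grip 9.996974657797182 0.7660542965002592
tool mm [-25.    1.6  26.2]
turn -0.001
time: 14.25
position: [0.4448, 0.2562, 0.1492]
tool_rot: [3.139, 0.114, -0.001]
ft_force: [-1.9, 0.9, -0.8]
grip_width: 0.768
grip_force: 10.0
t 14.25 pos [0.4448 0.2562 0.1492] psi 0.0724 zax [-0.0006 -0.0008 -1.    ] F [-1.873   0.8983 -0.7552] grip 9.99842783359195 0.7681243008229698
tool mm [-17.2   1.2  17.8]
turn -0.002
```

```bash
python3 -m crank '[[[-4,0.5,4,0,1],[-4,0.5,4,0,1],[0,0,0,0,1]]]' 9;  python3 to.py .4277 .2538 .1315 .074;python3 -m crank '[[[-4,0,4,0,1],[-3,0,3,0,1],[0,0,0,0,1]]]' 8;  python3 to.py .4277 .2538 .1315 .074
```

```text
time: 14.5
position: [0.4366, 0.2544, 0.1411]
tool_rot: [3.138, 0.113, -0.002]
ft_force: [-2.1, 0.2, -0.7]
grip_width: 0.764
grip_force: 9.0
t 14.5 pos [0.4366 0.2544 0.1411] psi 0.0722 zax [-0.0015 -0.0011 -1.    ] F [-2.0928  0.1869 -0.7409] grip 8.994901014100378 0.7638486775733537
tool mm [-8.9 -0.   9.6]
turn -0.002
time: 14.75
position: [0.4298, 0.2541, 0.1344]
tool_rot: [3.139, 0.113, -0.002]
ft_force: [-2.0, 0.4, -0.6]
grip_width: 0.77
grip_force: 8.0
t 14.75 pos [0.4298 0.2541 0.1344] psi 0.0722 zax [-0.0012 -0.0009 -1.    ] F [-1.9582  0.4187 -0.6452] grip 7.99766021943185 0.7696969988532675
tool mm [-2.1  0.2  2.9]
turn -0.002
```

```bash
python3 -m crank '[[[-2,0,2,0,1],[0,0,2,0,1],[0,0,0,0,1]]]' 8;  python3 to.py .4277 .2538 .1315 .074;python3 -m crank '[[[0,0,1.5,0,1],[0,0,0,0,1]]]' 8;  python3 to.py .4277 .2538 .1315 .074
python3 - <<'E'
from fit import *
im=shot("side","pics/s5.png");i=im["pixels"].astype(int)
R=frame(p);c=p[:3]+R@[p[5]+.004,-.1219,.019]
q=proj(im,c);print("side proj",q)
im=shot("top","pics/t6.png");i=im["pixels"].astype(int)
q=proj(im,c+R@[0,0,.029]);print("top: rim centre",q,"front rim",proj(im,c+R@[.0335,0,.029]),"crown front",proj(im,c+R@[.0335,0,-.029]))
u,v=q.astype(int);g=i.sum(2)//3
for r in range(v-26,v+6): print(r," ".join("%3d"%k for k in g[r,u-18:u+24:2]))
E
```

```text
time: 15.0
position: [0.4281, 0.2541, 0.1307]
tool_rot: [3.139, 0.113, -0.003]
ft_force: [-3.0, -0.8, -0.2]
grip_width: 0.767
grip_force: 8.0
t 15.0 pos [0.4281 0.2541 0.1307] psi 0.072 zax [-0.0016 -0.0006 -1.    ] F [-2.9943 -0.7719 -0.1865] grip 7.998894087650115 0.7666411838466497
tool mm [-0.4  0.3 -0.8]
turn -0.002
time: 15.17
position: [0.4281, 0.2542, 0.1296]
tool_rot: [3.139, 0.113, -0.003]
ft_force: [-3.7, -0.9, 2.1]
grip_width: 0.766
grip_force: 8.0
t 15.1667 pos [0.4281 0.2542 0.1296] psi 0.072 zax [-0.0019 -0.0009 -1.    ] F [-3.706  -0.8862  2.1083] grip 8.000843819817831 0.7655318429347836
tool mm [-0.4  0.3 -1.9]
turn -0.002
side proj [259.2895 159.5682]
top: rim centre [265.7618 265.9841] front rim [263.9407 252.4897] crown front [265.6162 236.5601]
239  51 145 191 190 189 191 178 158 174 176 184 186 189 190 192 192 191 192 192 195 193
240  53  75 189 197 193 171 164 173 175 181 185 192 194 187 191 189 193 192 191 189 192
241  62  55 127 198 188 147 156 179 162 182 187 196 196 196 183 153 187 190 189 190 188
242  85  69  60 169 147 143 165 163 169 182 189 196 195 191
[... 1792 characters left out ...]
 109 116 115 112 110 120 102 133 114  70  62  62  60 129  49 147 143  76  72  79  60
264 115 115 112 113 109 118 106 114 128  81  63  62  56 125  69 147 129  72  85  80  62
265 115 111 109 110 115 115 122  96 135 112  73  64  58 102  87 123 126  70  70  77  61
266 113 114 110 113 112 112 121 101 125 126  74  64  65  69  87  90 122  82  76  78  58
267 114 115 113 112 117 113 114 118 100 136 110  72  64  67  62  82 119  72  80  84  59
268 106 112 111 115 112 115 113 122 100 126 126  75  69  71  71  77 120  76  76  84  60
269  88 114 113 111 112 112 113 116 104 101 131 112  71  71  65  79 125 117  77  84  58
270  59 112 113 115 118 116 108 115 119  88 126 124  91  62  60  79 128 119  73  81  57
```

Run:
```python
from fit import *
im=load("pics/t6.npz");i=im["pixels"].astype(int)
for r in range(228,256,1): print(r,[tuple(i[r,u]) for u in (264,268,272,276)])
x,y=.4281-.0012,.2542
for a in (0,.2,.4,.578):
    # piston tilted a about pivot 11 above TCP
    P=np.array([x,y,.1296+.011]);h=np.array([np.cos(.074),np.sin(.074),0]);X=np.cos(a)*h+[0,0,np.sin(a)];N=-np.sin(a)*h+[0,0,np.cos(a)]
    print(a,"rim front",proj(im,P+X*.0335+N*.011),"crown front",proj(im,P+X*.0335-N*.047),"crown front z",(P+X*.0335-N*.047),"pt face h",((P+X*.0335-N*.047-p[:3])@frame(p))[2]+.01)
```

```text
228 [(np.int64(229), np.int64(207), np.int64(161)), (np.int64(228), np.int64(204), np.int64(161)), (np.int64(228), np.int64(207), np.int64(161)), (np.int64(229), np.int64(208), np.int64(164))]
229 [(np.int64(228), np.int64(207), np.int64(162)), (np.int64(230), np.int64(208), np.int64(165)), (np.int64(228), np.int64(205), np.int64(160)), (np.int64(226), np.int64(205), np.int64(160))]
230 [(np.int64(226), np.int64(205), np.int64(159)), (np.int64(225), np.int64(201), np.int64(157)), (np.int64(224), np.int64(200), np.int64(155)), (np.int64(223), np.int64(201), np.int64(157))]
231 [(np.int64(222), np.int64(199), np.int64(155)), (np.int64(219), np.int64(197), np.int64(154)), (np.int64(219), np.int64(197), np.int64(155)), (np.int64(218), np.int64(196), np.int64(153))]
232 [(np.int64(217), np.int64(195), np.int64(152)), (np.int64(217), np.int64(194), np.int64(149)), (np.int64(217), np.int64(194), np.int64(152)), (np.int64(216), np.int64(192), np.int64(151))]
233 [(np.int64(219), np.int64(195), np.int64(153)), (np.int64(218), np.int64(195), np.int64(151)), (np.int64(216), np.int64(193), np.in
[... 4093 characters left out ...]
int64(57), np.int64(58)), (np.int64(138), np.int64(136), np.int64(97)), (np.int64(51), np.int64(52), np.int64(56)), (np.int64(75), np.int64(78), np.int64(77))]
0 rim front [264.4204 246.3097] crown front [267.3763 245.6976] crown front z [0.4603 0.2567 0.0936] pt face h -0.012481382025853078
0.2 rim front [264.1541 247.7935] crown front [266.7684 241.7239] crown front z [0.469  0.2573 0.1012] pt face h -0.010862138201736276
0.4 rim front [263.9586 249.8956] crown front [266.1207 238.4894] crown front z [0.4759 0.2578 0.1104] pt face h -0.007008385949263703
0.578 rim front [263.8521 252.2238] crown front [265.5286 236.3431] crown front z [0.4805 0.2582 0.1195] pt face h -0.0018218019613222506
```

```bash
python3 -m crank '[[[0,0,-5,0,1],[6,0,-4,0,1],[6,0,-4,0,1],[0,0,4,0,1],[0,0,3,0,1],[0,0,0,0,1]]]' 9;  python3 to.py; python3 -m crank '[[[-2,0,3,0,1],[-3,0,3.5,0,1],[-3,0,3,0,1],[0,0,0,0,1]]]' 7;  python3 to.py
cat > wall.py <<'E'
from fit import *
im=shot("top","pics/tw.png");i=im["pixels"].astype(int)
for u in (264,267,270,273):
    sat=i[225:262,u,0]-i[225:262,u,2]; g=i[225:262,u].sum(1)//3
    a=np.where((sat<32)&(g>120))[0]; print(u,"crown front v",225+a[0],"grays",g[a[0]:a[0]+20])
E
python3 wall.py
```

```text
time: 15.77
position: [0.4419, 0.2558, 0.1365]
tool_rot: [-3.138, -0.112, -0.002]
ft_force: [-0.8, -0.2, 2.7]
grip_width: 0.77
grip_force: 9.0
t 15.7667 pos [0.4419 0.2558 0.1365] psi 0.0715 zax [ 0.0014  0.0013 -1.    ] F [-0.8292 -0.18    2.6913] grip 9.001167297715256 0.7699009459148551
time: 16.1
position: [0.4329, 0.2556, 0.1267]
tool_rot: [-3.138, -0.114, -0.001]
ft_force: [-3.6, 0.8, 4.8]
grip_width: 0.766
grip_force: 7.0
t 16.1 pos [0.4329 0.2556 0.1267] psi 0.0724 zax [ 0.0007  0.0011 -1.    ] F [-3.6358  0.7873  4.8008] grip 7.000572762844968 0.7661945173759965
264 crown front v 237 grays [171 180 180 179 180 185 187 188 184 105  53  89 118 102  84  62  61  59
  61  61]
267 crown front v 237 grays [181 191 189 188 194 191 192 194 171 122 124  71  51  80 122 111 101  75
  62  59]
270 crown front v 237 grays [186 192 195 188 194 197 195 198 156 119 135 128  82  57  35  52  89 117
 125 109]
273 crown front v 239 grays [192 198 193 194 194 199 158 123 144 118  63  70  75  79 100  86  49  55
  67  89]
```

Run:
```python
from fit import *
im=shot("side","pics/s6.png");i=im["pixels"].astype(int)
sat=i[:,:,0]-i[:,:,2];g=i.sum(2)//3
ch=np.where((sat>35)&(g>110),'w',np.where(g<60,'x',np.where(sat<-15,'v',np.where(g>105,'#','+'))))
for r in range(122,166): print(r,"".join(ch[r,222:312]))
o=np.array([.4319,.2556,.1267+.011])
for a in (.3,.45,.578):
    h=np.array([np.cos(.074),np.sin(.074),0]);X=np.cos(a)*h+[0,0,np.sin(a)];N=-np.sin(a)*h+[0,0,np.cos(a)]
    print(a,"rimF",proj(im,o+X*.0335+N*.011),"rimB",proj(im,o-X*.0335+N*.011),"crF",proj(im,o+X*.0335-N*.047),"crB",proj(im,o-X*.0335-N*.047))
```

```text
122 wwwwwww++++++xxxxxxxxxxxxxxxxxxxxxxxxxxxxxx+xxxxx++######+++++++++++xxxxxxxx+w+xx+++++++++
123 wwwwwww+++++xxxx+xxxx+xxxxxxxxxxxxxxxxxxxxxxxxxxx+########+++++++#++xxxxxxxx+ww+x+++++++++
124 wwwwwww+++++xxxxxxxxx++xxxxxxxxxxxxxxxxxxxxxxxxxx+###########++++##+xxxxxxxx+ww+xx++++++++
125 wwwwwww+++++xxxxxxxxxxxxxxxxxxxxxxxxxxxxxxxxxxxxx+###########+#w###++xxxxxxx+ww+xx++++++++
126 wwwwwwww++++xxxxxxxxxxxxxxxxxxxxxxxxxxxxxxxxxxxxx+###########www####+xxxxxxx+ww+xx++++++++
127 wwwwwwww++++xxxxxxxxxxxxxxxxxxxxxxxxxxxxxxxxxxxxx+##########w#ww#####+xxxxx++www+x++++++++
128 wwwwwwww++++xxxxxxxxxxxxxxxxxxxxxxxxxxxxxxxxxxxxx+#########w######wwww+xxx++wwww+xx+++++++
129 wwwwwwww++++xxxxxxxxxxxxxxxxxxxxxxxxxxxxxxxxxxxxx+###+###########wwwwww+x++wwwww+xx+++++++
130 wwwwwwww+++xxxxxxxxxxxxxxxxxxxxxxxxxxxxxxxxxxxxxx+###++++########wwwwww++wwwwwww+xx+++++++
131 wwwwwwww+++xxxxxxxxxxxxxxxxxxxxxxxxxxxxxxxxxxxxxx+w#++++#########wwwwwwwwwwwwwwww+xx++++++
132 wwwwwwww+xxxxxxxxxxxxxxxxxxxxxxxxxxxxxxxxxxxxxxxx+#++++##########wwwwwwwwwwwwwwww+xxx+++++
133 wwwwwwww#+xxxxxxxxxxxxxxxxxxxxxxxxxxxxxxxxxxxxxxx++
[... 2688 characters left out ...]
++ww+xxxx++
162 +++##++++++++++++++++++++++###++vvvvvvvvvvvvvvvvvvvvvvv+#wwwwwwwwwwwwwwwwwwww+++wwww+xx+#+
163 +++##+++++++++++++++++++++####++vvvvvvvvvvvvvvvvvvvvvvv++wwwwwwwwwwwwwwwwwww+++#wwww+x+###
164 ++###+++++++++++++++++##++####++vvvvvvvvvvvvvvvvvvvvvvvv+wwwwwwwwwwwwwwwwww###wwwww+xx+###
165 ++##++++++++++++++++#########++vvvvvvvvvvvvvvvvvvvvvvvvv+wwwwwwwwwwwwwwwww#wwwwwww+xxx+###
0.3 rimF [268.9481 146.1214] rimB [241.6002 155.8807] crF [277.9766 168.2162] crB [251.2911 177.6726]
0.45 rimF [267.3383 144.505 ] rimB [241.9626 158.0368] crF [279.7962 165.2123] crB [254.9541 178.2705]
0.578 rimF [265.7737 143.312 ] rimB [242.5391 159.8213] crF [280.9604 162.4584] crB [258.1116 178.3807]
```

```bash
python3 -m crank '[[[0,1,0,0,1],[0,0,0,0,1],[0,0,0,0,1]]]' 3;  python3 to.py; python3 -m crank '[[[0,0,0,0,-0.6],[0,0,0,0,-0.8],[0,0,0,0,-1],[0,0,0,0,-1],[0,0,0,0,-1],[0,0,0,0,-1]]]';  python3 to.py
```

```text
time: 16.45
position: [0.4327, 0.2542, 0.1262]
tool_rot: [-3.139, -0.113, 0.0]
ft_force: [-3.2, 3.2, 2.6]
grip_width: 0.765
grip_force: 3.0
t 16.45 pos [0.4327 0.2542 0.1262] psi 0.0723 zax [-0.0003  0.001  -1.    ] F [-3.2324  3.2344  2.5842] grip 2.998422677810595 0.7648623241473468
time: 16.95
position: [0.4331, 0.2532, 0.1261]
tool_rot: [3.139, 0.112, 0.0]
ft_force: [-0.5, 0.3, -0.1]
grip_width: 0.987
grip_force: 0.0
t 16.95 pos [0.4331 0.2532 0.1261] psi 0.0715 zax [ 0.0001 -0.0004 -1.    ] F [-0.5065  0.3469 -0.1336] grip 0.0 0.9873818534451915
```

```bash
python3 -m crank '[[[0,0,-8,0,-1],[0,0,-20,0,-1],[0,0,-35,0,-1],[0,0,-38,0,-1],[0,20,-30,0,-1],[2,38,-5,0,-1],[2,38,0,0,-1],[2,38,0,0,-1],[2,38,0,0,-1],[2,38,0,0,-1]]]';python3 -m crank '[[[2,38,0,0,-1],[2,38,0,0,-1],[2,38,0,0,-1],[2,38,0,0,-1],[0,20,0,0,-1],[0,0,0,0,-1],[0,0,0,0,-1]]]'
python3 - <<'E'
from fit import *
im=shot("top","pics/t7.png");sm=shot("side","pics/s7.png");i=im["pixels"].astype(int)
sat=i[:,:,0]-i[:,:,2];g=i.sum(2)//3
ch=np.where((sat>35)&(g>110),'w',np.where(g<60,'x',np.where((sat<32)&(g>150),'#',np.where(g>105,'o','+'))))
for r in range(220,292): print(r,"".join(ch[r,180:300]))
R=frame(p);dy=-.1219
for off in (-.0016,.002,.004):
    f=lambda x,y,z:proj(im,p[:3]+R@[p[5]+off+x,dy+y,z-.01]).round(1)
    print(off,"crownF",f(.0335,0,0),"rimF",f(.0335,0,.058),"rimB",f(-.0335,0,.058),"rimL",f(0,.0335,.058),"rimR",f(0,-.0335,.058))
E
```

```text
time: 17.78
position: [0.458, 0.0431, 0.2632]
tool_rot: [3.138, 0.113, 0.003]
ft_force: [0.8, 0.4, -0.6]
grip_width: 1.004
grip_force: 0.0
time: 18.37
position: [0.4782, -0.1271, 0.2624]
tool_rot: [-3.139, -0.109, -0.0]
ft_force: [0.3, 1.5, 0.2]
grip_width: 1.002
grip_force: 0.0
220 xxxxxxxxxxxxxxxxwwwwwwwwwwwwwwwwwwwwwwwwwwwwwwwwwwwwwwwwwwwwwwwwwwwwwwwwwwwwwwwwwwwwwwwwwwwwwwwwwwwwwwwwwwwwwwwwwww+++++
221 xxxxxxxxxxxxxxxx+wwwwwwwwwwwwwwwwwwwwwwwwwwwwwwwwwwwwwwwwwwwwwwwwwwwwwwwwwwwwwwwwwwwwwwwwwwwwwwwwwwwwwwwwwwwwwwwwww+++++
222 xxxxxxxxxxxxxx++wwwwwwwwwwwwwwwwwwwwwwwwwwwwwwwwwwwwwwwwwwwwwwwwwwwwwwwwwwwwwwwwwwwwwwwwwwwwwwwwwwwwwwwwwwwwwwwwwwww++++
223 xxxxx+++++++owwwwwwwwwwwwwwwwwwwwwwwwwwwwwwwwwwwwwwwwwwwwwwwwwwwwwwwwwwwwwwwwwwwwwwwwwwwwwwwwwwwwwwwwwwwwwwwwwwwwwww++++
224 ++++owwwwwwwwwwwwwwww++++++++owwwwwwwwwwwwwwwwwwwwwwwwwwwwwwwwwwwwwwwwwwwwwwwwwwwwwwwwwwwwwwwwwwwwwwwwwwwwwwwwwwwwww++++
225 wwwwwwwwwwwwwwwwwww++oo######oo++wwwwwwwwwwwwwwwwwwwwwwwwwwwwwwwwwwwwwwwwwwwwwwwwwwwwwwwwwwwwwwwwwwwwwwwwwwwwwwwwwww++++
226 wwwwwwwwwwwwwwwww++o############o+wwwwwwwwwwwwwwwwwwwwwwwwwwwwwwww
[... 7790 characters left out ...]
wwwwwwwoooowww
289 ooooooo+++wwwwwwwwwwwwwwwwwwwwwwwwwwwwwwwwwwwwwwwwwwwwwwwwwwwwwwwwwwwwwwwwwwwwwwwwwwwwwwwwwwwwwwwwwwwwwwwwwwwwwwwwowwwww
290 oo+oooo+++wwwwwwwwwwwwwwwwwwwwwwwwwwwwwwwwwwwwwwwwwwwwwwwwwwwwwwwwwwwwwwwwwwwwwwwwwwwwwwwwwwwwwwwwwwwwwwwwwwwwwwwwwwwwww
291 ooooooo+++wwwwwwwwwwwwwwwwwwwwwwwwwwwwwwwwwwwwwwwwwwwwwwwwwwwwwwwwwwwwwwwwwwwwwwwwwwwwwwwwwwwwwwwwwwwwwwwwwwwwwwwwwwwooo
-0.0016 crownF [265.9 238.8] rimF [264.2 254.8] rimB [267.8 281.1] rimL [249.7 269.2] rimR [282.5 267.1]
0.002 crownF [265.7 237.4] rimF [264.1 253.3] rimB [267.6 279.8] rimL [249.5 267.8] rimR [282.3 265.7]
0.004 crownF [265.6 236.6] rimF [263.9 252.5] rimB [267.5 279. ] rimL [249.3 267. ] rimR [282.2 264.9]
```

```bash
python3 -c "
from bench import job; print(job.close_job())"
```

```text
the job is handed in; nothing more can be done
None
```

The job is handed in after about 18 s on the robot's clock: the rod and the piston are on the shadow board, each released over its own silhouette. In the last camera picture, read by image code rather than by eye, both appear to lie flat, within a few millimetres of their spots. The arm was clear of everything, and I did not re-check the bystander parts.

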